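# Load the valve test rack in queue order

### The job

Move the four brass valve bodies one after another from the carriers on the infeed lane to the test rack, one in each pocket: the valve nearest the lane's stop plate goes first, into the pocket beside the rack's tall post, the next valve in the queue goes second, into the next pocket, and so on to the far end. Stand each valve upright on its foot on the pocket floor, and never tip one over.

Things in the scene. Friction and masses are not known exactly. Their poses are not given: they have to be found in the camera images.
- valve_ball_mid (a point): squat brass ball-valve body standing on end: 60 high, drum-shaped middle 44 in diameter (from 12 to 48 above its foot), round foot and top 36 in diameter. Loose, about 0.25 to 0.4 kg. The point is on its axis, half-way up; z points up. All sizes in mm.
- valve_tall_mid (a point): slender brass check-valve body standing on end, the tallest: 76 high, round barrel 32 in diameter (from 16 to 60 above its foot; best gripped a little above its middle), round foot and top collars 36 in diameter. Loose, about 0.25 to 0.4 kg. The point is on its axis, half-way up; z points up. All sizes in mm.
- valve_tee_mid (a point): brass tee valve body standing on end: 66 high, round barrel 34 in diameter, foot and top collars 40 in diameter (10 high each), and a side branch 24 to 30 in diameter that sticks out 36 from the axis along the body's +y, at mid-height. Grip it across the barrel along its x axis, clear of the branch. Loose, about 0.25 to 0.4 kg. The point is on its axis, half-way up; z points up. All sizes in mm.
- valve_union_mid (a point): brass union valve body standing on end: 70 high, with a big hexagonal middle (from 14 to 56 above its foot) 46 to 53 wide, round foot 38 in diameter, narrower round top 32 in diameter. Loose, about 0.25 to 0.4 kg. The point is on its axis, half-way up; z points up. All sizes in mm.
- carrier_ball: grey plastic carrier block 60 x 66 mm and 14 mm high, fixed on the infeed lane; the ball valve stands loosely on its flat top at the start, within about 4 mm of its middle. Origin at the centre of its underside, z up.
- carrier_tall: grey plastic carrier block 60 x 66 mm and 14 mm high, fixed on the infeed lane; the tall valve stands loosely on its flat top at the start, within about 4 mm of its middle. Origin at the centre of its underside, z up.
- carrier_tee: grey plastic carrier block 60 x 66 mm and 14 mm high, fixed on the infeed lane; the tee valve stands loosely on its flat top at the start, within about 4 mm of its middle. Origin at the centre of its underside, z up.
- carrier_union: grey plastic carrier block 60 x 66 mm and 14 mm high, fixed on the infeed lane; the union valve stands loosely on its flat top at the start, within about 4 mm of its middle. Origin at the centre of its underside, z up.
- lane: infeed lane, fixed: low dark belt strip 380 x 82 mm with aluminium edges, belt top 20 mm up. Origin at the centre of its underside, y along it, z up. A steel stop plate 60 mm tall closes its +y end (y = +186 mm). The carriers stand on it at y = +120, +40, -40, -120 mm in changing order; the first valve in the queue is at y = +120 mm, by the stop plate.
- rack: test rack, fixed: aluminium bar 380 x 80 mm with four square pockets. Origin at the centre of its underside, y along it, z up. Pocket centres at x = 0, y = -120, -40, +40, +120 mm; each 60 x 60 mm inside, floor 18 mm up, white walls 4 mm thick and 12 mm above the floor. A post 90 mm tall with a black ball on top stands at the -y end (y = -178 mm); the first pocket is beside it.
Mind the look-alikes: they are no part of the job. Leave any pink or purple look-alike of the part that bears valve_ball_mid alone.

How it is judged:
By the outcome, as a careful person would: the job done as asked, in the order asked, and still so for the second after the job is handed in, with the robot touching nothing.
It also fails if it takes over 96 s, if anything falls off the work surface, if the arm or the gripper's body presses on something with over 40 N, if the wrist force passes 120 N, or if a joint passes its speed limit or range.

### The arm

A 6-joint arm with a two-finger parallel gripper is mounted at the origin on the work surface. World frame = base frame: x ahead of the robot, y to its left, z up, the work surface at z = 0. Lengths are in m, angles in degrees, forces in N, time in s.
With the tool pointing down it reaches from about 0.3 to 0.75 m from the base axis. Payload 8.5 kg.
Tool frame: the origin (TCP) lies between the finger pads; the fingertips stand 17 mm ahead of it and the grasp point (between the pads) lies 2 mm behind it; z points along the fingers, y is the direction in which the jaws open and shut (so a half turn about z gives the same grasp; the last joint's range is limited). The gripper opens to 85 mm and grips with 20 to 120 N. Pads are 22 mm wide; open, the fingers measure 114 mm over their backs; the gripper's body (76 mm by 85 mm) begins 54 mm behind the grasp point. The pads swing forward as they close: fully open they stand 13 mm farther back than shut.
Start: joints at [-83.268, 21.807, 74.336, -0, 83.858, -12.336], TCP at [0.18, -0.52, 0.248] pointing down, gripper open.
Joint ranges: [-178.18, 178.18], [-50.72, 133.34], [12.68, 142.11], [-81.47, 261.47], [9.98, 163.14], [-165.26, 165.26]. Speed limits (degrees/s): [136.94, 136.94, 180, 180, 180, 180].

### API

Orientations are given as a 3x3 rotation matrix whose columns are the frame's x, y, z axes.
In Python, from rig import readout, eyes, env gives the robot as it stands.
- The arm moves only by the tool arm_command, never from a script. Its argument "rows" is text: rows parted by semicolons, each of 7 numbers parted by spaces: the closure, from 0 (fully open) to 1 (shut), then the shift along the tool's x, y, z in mm, then the turn, a rotation vector about the tool's x, y, z in degrees. In form: grip dx dy dz rx ry rz; .... A call has 1 to 5 rows; each row shifts and turns the commanded pose from where the row before left it, along the tool's axes as they then stand; what a row does not reach is not made up. A row lasts 1/12 s, in which the tool goes at most 41.7 mm and 7.16 degrees, less where a joint would pass 70% of its speed; a pose out of reach is approached as far as the arm can. A call with a gripper value outside its range is refused whole. The fingers move at their own pace and stop on an object; "squeeze" is the grip in N (left out, the last holds). Time passes only in rows, so rows that do not move let the fingers close. It gives the time, the measured TCP pose, the force and the opening at its end, in the units of the state.
- readout.observe(): the state, without advancing time (a new reading comes with each control period).
- eyes.get_image(name): name is "side" or "top" or "wrist"; returns the picture (420x560x3 uint8, red, green, blue); there is no depth.
- eyes.camera_model(name): a dict with "mtx" (3x3 intrinsics, pixels), "view" (4x4, takes a point from world to camera coordinates). Camera axes: x right, y up, looking along -z (the intrinsics and any distortion apply to the point x, -y, -z); pixel columns grow to the right and rows downward; lengths in m; the calibration is good to about 2 mm. A picture is of the moment at which its call begins: read the wrist's pose just before it. camera_model takes no time and is no camera call; for the wrist camera it gives the pose at the moment of the call.
- env.close_job(): hands the job in, once; it reports no verdict.
The state is a dict: "time_s": time; "q": joint angles; "qvel": joint speeds; "joint_efforts": joint torques, N m; "position": TCP position; "tool_rot": TCP orientation; "ft_force": force on the tool from outside, world axes, zero at the start; "wrist_torque": the same for the moment, N m; "grip_width": finger opening in m.
Only numpy, scipy, OpenCV 4.12 (cv2) and the standard library are available. Lean on these libraries where they do the work, as an engineer would, in place of code of your own. Each camera call takes 0.05 s, during which the arm holds its last target. There are 200 camera calls.

## Working session

There is one attempt and no reset: what is moved stays moved. The work goes in short steps, Python scripts to look and compute and a tool call to move; the robot and the scene stay as the last step left them, time stands still between calls to the robot, and variables do not carry over. Pictures are saved under pics/ and viewed, about 12 in all and at most 16, crops included, and the job is handed in when it is done.

Besides the shell and the picture viewer there is one more tool, called by a JSON object that holds its "method" and its "body", one argument or row to a line. arm_command: Moves the arm, as the interface text tells. Its arguments: {"type":"object","properties":{"rows":{"type":"string"},"squeeze":{"type":"number"}},"required":["rows"]}

```bash
ls; mkdir -p pics
python3 - <<'E'
from rig import readout, eyes, env
import cv2, numpy as np
for n in ["side","top"]:
    im=eyes.get_image(n); cv2.imwrite(f"pics/{n}0.png",im[:,:,::-1])
    m=eyes.camera_model(n); print(n,{k:np.round(np.array(v),4).tolist() for k,v in m.items()})
o=readout.observe();print(o)
E
```

```text
pics
side {'mtx': [[409.5093, 0.0, 282.1367], [0.0, 409.5093, 210.0595], [0.0, 0.0, 1.0]], 'view': [[0.9883, -0.1502, 0.0262, -0.5006], [0.0561, 0.5182, 0.8534, -0.0919], [-0.1418, -0.842, 0.5206, -0.751], [0.0, 0.0, 0.0, 1.0]]}
top {'mtx': [[518.9952, 0.0, 277.1843], [0.0, 518.9952, 203.7902], [0.0, 0.0, 1.0]], 'view': [[-0.0157, -0.9993, -0.0352, 0.0187], [0.9926, -0.0198, 0.12, -0.5031], [-0.1206, -0.0331, 0.9921, -0.7795], [0.0, 0.0, 0.0, 1.0]]}
{'time_s': 0.1, 'q': array([-8.32685796e+01,  2.18372453e+01,  7.43781866e+01,  2.71113095e-04,
        8.38597561e+01, -1.23370682e+01]), 'qvel': array([-0.04035014, -0.25384831, -0.12546568,  0.08613089, -0.01723366,
       -0.0130583 ]), 'joint_efforts': array([ 2.54636805e-03, -4.49223912e+01, -2.31658763e+01, -2.28805739e-04,
        3.68325229e-03, -1.58211031e-05]), 'position': array([ 0.17964243, -0.5195815 ,  0.24778553]), 'tool_rot': array([[ 9.45128919e-01,  3.26697572e-01, -1.49146823e-04],
       [ 3.26697481e-01, -9.45128063e-01,  1.30378261e-03],
       [ 2.84979764e-04, -1.28096854e-03, -9.99999139e-01]]), 'ft_force': array([ 0.61737181, -0.01598557,  0.27003689]), 'wrist_torque': array([0.00102774, 0.00702058, 0.01454971]), 'grip_width': 0.08521962879759992}
```

View pics/side0.png

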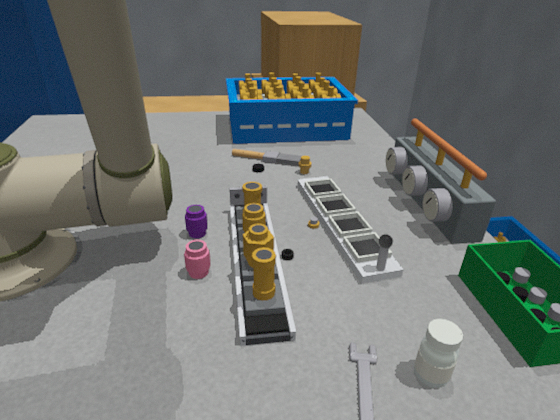

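View pics/top0.png

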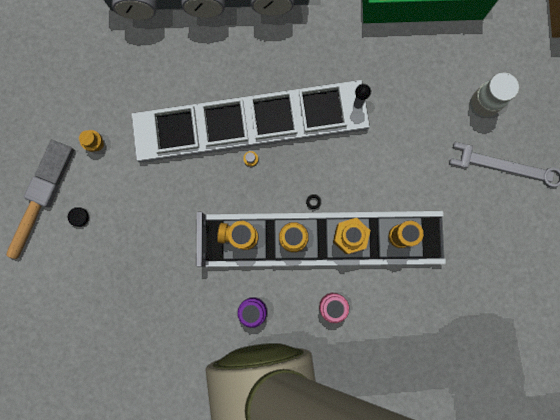

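Side view: the robot is at left. The lane (columns 235–290) has the stop plate at its far end (245,195) with four brass valves queued away from it. The rack (300–395) has its black-ball post at the near end (386,241). In the top view the queue from the stop plate (200,240) is tee (243,236), ball (294,237), union (351,236), tall (406,234). The rack post is at (363,92), so the first pocket is at (323,107). Look-alikes are purple (252,313), pink (335,308), the small brass part near the spatula (91,141), a tiny brass part (251,158), and the crate bottles.

Run:
```python
import cv2, numpy as np
from rig import eyes
for n in ["top","side"]:
    V=np.array(eyes.camera_model(n)["view"]);print(n,(-V[:3,:3].T@V[:3,3]).round(3))
t=cv2.imread("pics/top0.png");s=cv2.imread("pics/side0.png")
a=cv2.resize(t[75:165,128:378],None,fx=3,fy=3,interpolation=cv2.INTER_CUBIC)
b=cv2.resize(t[205:270,195:445],None,fx=3,fy=3,interpolation=cv2.INTER_CUBIC)
cv2.imwrite("pics/topcrop.png",np.vstack([a,b]))
c=cv2.resize(s[165:345,220:410],None,fx=3.3,fy=3.3,interpolation=cv2.INTER_CUBIC)
cv2.imwrite("pics/sidecrop.png",c)
```

```text
top [ 0.406 -0.017  0.834]
side [ 0.393 -0.66   0.483]
```

View pics/topcrop.png

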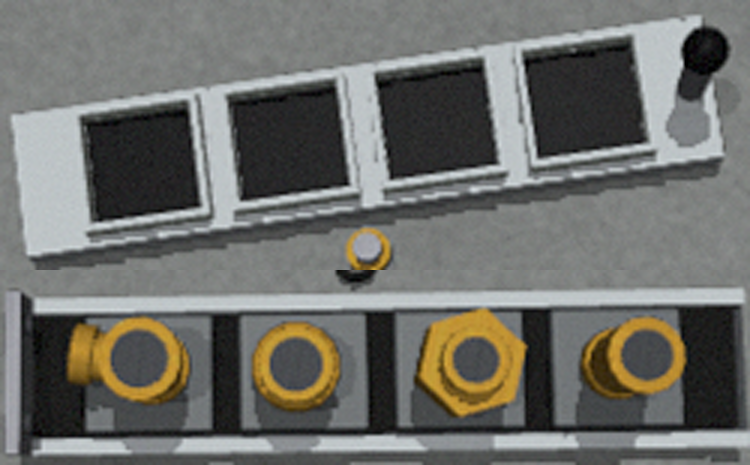

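View pics/sidecrop.png

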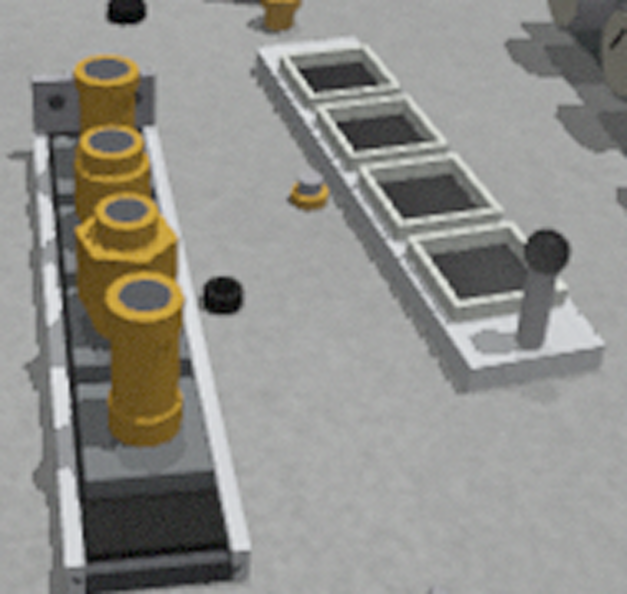

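The crops confirm the choices. Dark valve tops in the top crop are tee (139,359) with its branch towards the stop plate, ball (296,363), union (478,358) and tall (647,355). One hexagon vertex is about 12° right of image-up. The pockets are four dark squares, with the post at right.

```bash
cat > h.py <<'E'
import numpy as np, cv2
from rig import eyes, readout
def P(n):
    m=eyes.camera_model(n); V=np.diag([1,-1,-1,1.])@np.array(m["view"]); return np.array(m["mtx"])@V[:3]
def tri(a,b):
    X=cv2.triangulatePoints(P("top"),P("side"),np.array(a,float).reshape(2,1),np.array(b,float).reshape(2,1))
    return (X[:3]/X[3]).ravel()
def plane(n,p,z):
    M=P(n); H=np.c_[M[:,0],M[:,1],M[:,2]*z+M[:,3]]; q=np.linalg.solve(H,[*p,1]); return q[:2]/q[2]
def go(x,y,z,yaw=None):
    """shift in tool axes (mm) from measured pose, then the turn about tool z (deg); yaw = world angle of tool y"""
    o=readout.observe(); R=np.array(o["tool_rot"]); d=R.T@(np.array([x,y,z])-o["position"])*1e3
    ya=np.degrees(np.arctan2(R[1,1],R[0,1]))
    print("shift",d.round(1),"yaw now",ya.round(2),"rz",None if yaw is None else round(ya-yaw,1),"tilt",(R[:2,2]*57.3).round(2),"t",o["time_s"])
E
python3 - <<'E'
from h import *
T=cv2.imread("pics/top0.png");S=cv2.imread("pics/side0.png")
tops=dict(tee=(139,359,107,71,.100),ball=(296,363,110,142,.094),union=(478,358,127,211,.104),tall=(647,355,144,297,.110))
for k,(a,b,c,d,z) in tops.items():
    p=(195+a/3-.33,205+(b-270)/3-.33); q=(220+c/3.3-.35,165+d/3.3-.35)
    print(k,"tri",tri(p,q).round(4),"top@z",plane("top",p,z).round(4),"side@z",plane("side",q,z).round(4))
def cen(im,x0,y0,x1,y1,n,amin):
    g=(cv2.cvtColor(im,cv2.COLOR_BGR2GRAY)<75).astype(np.uint8); r=np.zeros_like(g); r[y0:y1,x0:x1]=g[y0:y1,x0:x1]
    _,_,st,c=cv2.connectedComponentsWithStats(r); i=[j for j in range(1,len(st)) if st[j,4]>amin]
    print([(c[j].round(1).tolist(),st[j,2:].tolist()) for j in i]); return [c[j] for j in i]
a=sorted(cen(T,140,80,350,160,4,500),key=lambda c:-c[0]); b=sorted(cen(S,300,170,385,262,4,80),key=lambda c:-c[1])
for p,q in zip(a,b): print("tri",tri(p,q).round(4),"top@.024",plane("top",p,.024).round(4),"side@.024",plane("side",q,.024).round(4))
A=np.array([plane("top",p,.024) for p in a]); print(np.diff(A,axis=0),np.linalg.norm(np.diff(A,axis=0),axis=1))
for p in [(202,215),(443,213),(444,262),(200,264)]: print("lane corner",plane("top",p,.025).round(4))
go(0.39,-0.013,0.2,0)
E
```

```text
tee tri [0.4524 0.0597 0.0974] top@z [0.4523 0.0595] side@z [0.452  0.0548]
ball tri [ 0.4487 -0.0147  0.0923] top@z [ 0.4494 -0.0147] side@z [ 0.4472 -0.0175]
union tri [ 0.4492 -0.0999  0.103 ] top@z [ 0.4496 -0.0998] side@z [ 0.4483 -0.1014]
tall tri [ 0.449  -0.1772  0.1081] top@z [ 0.4493 -0.1768] side@z [ 0.448  -0.1797]
[([322.4, 107.2], [41, 39, 1259]), ([272.9, 114.3], [41, 40, 1246]), ([223.8, 121.5], [40, 40, 1243]), ([174.4, 128.7], [40, 40, 1246]), ([255.2, 145.5], [200, 29, 581])]
[([322.0, 187.8], [23, 9, 134]), ([334.5, 204.6], [27, 10, 177]), ([349.1, 224.0], [28, 13, 237]), ([362.9, 245.9], [29, 16, 168])]
tri [ 0.6555 -0.0646  0.0254] top@.024 [ 0.6589 -0.0652] side@.024 [ 0.6512 -0.0639]
tri [0.6488 0.0146 0.0227] top@.024 [0.6491 0.0145] side@.024 [0.6469 0.0124]
tri [0.6026 0.0395 0.0542] top@.024 [0.5987 0.0436] side@.024 [0.6372 0.0922]
tri [0.6172 0.0881 0.0725] top@.024 [0.6394 0.0938] side@.024 [0.6277 0.1717]
[[-0.00978224  0.07961308]
 [-0.05044164  0.0291348 ]
 [ 0.04074569  0.05024238]
 [-0.0099886   0.08009867]] [0.08021181 0.05825114 0.06468777 0.08071908]
lane corner [0.4886 0.1287]
lane corner [ 0.4845 -0.2472]
lane corner [ 0.409  -0.2446]
lane corner [0.4119 0.1317]
shift [ 364.3 -410.    48.4] yaw now -70.93 rz -70.9 tilt [-0.01  0.07] t 0.1
```

```bash
cat >> h.py <<'E'
from scipy.spatial.transform import Rotation as Ro
def rows(x,y,z,yaw,n):
    o=readout.observe(); R=Ro.from_matrix(o["tool_rot"]); p=np.array(o["position"]); t=np.array([x,y,z])
    W=np.array([[np.sin(-np.radians(yaw)),np.cos(np.radians(yaw)),0],[np.cos(np.radians(yaw)),np.sin(np.radians(yaw)),0],[0,0,-1]]).T
    for k in range(n):
        rv=(R.inv()*Ro.from_matrix(W)).as_rotvec(degrees=True); rv=np.round(rv/(n-k),1); d=np.round(R.inv().apply((t-p)/(n-k))*1e3)
        print("",*d.astype(int),*rv,end=";"+("\n" if k%5==4 else "")); p=p+R.apply(d/1e3); R=R*Ro.from_rotvec(rv,degrees=True)
    print("\nend",p.round(4),"yaw",np.degrees(np.arctan2(*R.as_matrix()[[1,0],1])).round(2),"now",np.round(o["position"],4),"w",round(o["grip_width"],4),"F",np.round(o["ft_force"],1),"t",round(o["time_s"],2))
E
python3 - <<'E'
from h import *
p=lambda a,b:(195+a/3-.33,205+(b-270)/3-.33)
print("branch tip",plane("top",p(72,353),.067), "foot",plane("top",p(150,365),.04))
rows(.4524,.0597,.17,0,20)
E
```

```text
branch tip [0.4579253  0.09616903] foot [0.45290093 0.06009195]
 22 -23 4 -0.0 -0.0 -3.5; 24 -22 4 -0.0 -0.0 -3.5; 25 -20 4 -0.0 -0.0 -3.6; 26 -18 4 -0.0 -0.0 -3.5; 27 -17 4 -0.0 -0.0 -3.6;
 28 -15 4 -0.0 -0.0 -3.5; 29 -13 4 -0.0 -0.0 -3.6; 30 -11 4 -0.0 -0.0 -3.5; 31 -10 4 -0.0 -0.0 -3.6; 31 -8 4 -0.0 -0.0 -3.5;
 32 -6 4 -0.0 -0.0 -3.6; 32 -4 4 -0.0 -0.0 -3.5; 32 -2 4 -0.0 -0.0 -3.6; 32 0 4 -0.0 -0.0 -3.5; 32 2 4 -0.0 -0.0 -3.6;
 32 4 4 -0.0 -0.0 -3.5; 31 7 4 -0.0 -0.0 -3.6; 31 8 4 -0.0 -0.0 -3.5; 30 10 3 -0.0 -0.0 -3.6; 29 12 4 -0.0 -0.1 -3.5;

end [0.452  0.0596 0.1695] yaw -0.03 now [ 0.1796 -0.5196  0.2478] w 0.0852 F [ 0.6 -0.   0.3] t 0.1
```

{"method": "arm_command", "body": {
  "rows": "0 22 -23 4 0 0 -3.5; 0 24 -22 4 0 0 -3.5; 0 25 -20 4 0 0 -3.5; 0 26 -18 4 0 0 -3.5; 0 27 -17 4 0 0 -3.5",
  "squeeze": 40
}}

```text
time_s: 0.52
position: [0.2477, -0.3734, 0.2279]
tool_rot: [[0.802, 0.598, -0.0], [0.598, -0.802, 0.001], [0.0, -0.001, -1.0]]
ft_force: [-0.2, -0.6, -0.2]
grip_width: 0.0857
```

{"method": "arm_command", "body": {
  "rows": "0 28 -15 4 0 0 -3.5; 0 29 -13 4 0 0 -3.5; 0 30 -11 4 0 0 -3.5; 0 31 -10 4 0 0 -3.5; 0 31 -8 4 0 0 -3.5"
}}

```text
time_s: 0.93
position: [0.3165, -0.2288, 0.208]
tool_rot: [[0.585, 0.811, -0.0], [0.811, -0.585, 0.0], [0.0, -0.0, -1.0]]
ft_force: [0.0, -0.9, -0.6]
grip_width: 0.085
```

{"method": "arm_command", "body": {
  "rows": "0 32 -6 4 0 0 -3.5; 0 32 -4 4 0 0 -3.5; 0 32 -2 4 0 0 -3.5; 0 32 0 4 0 0 -3.5; 0 32 2 4 0 0 -3.5"
}}

```text
time_s: 1.35
position: [0.3855, -0.0834, 0.1881]
tool_rot: [[0.313, 0.95, -0.0], [0.95, -0.313, 0.0], [0.0, -0.0, -1.0]]
ft_force: [0.5, -0.6, 0.3]
grip_width: 0.0853
```

```bash
python3 -c "
from h import *
rows(.4524,.0597,.17,8,6)"
```

```text
26 3 3 -0.0 -0.0 -4.4; 26 5 3 -0.0 -0.0 -4.4; 25 7 3 -0.0 -0.0 -4.4; 25 9 3 -0.0 -0.0 -4.4; 24 11 3 -0.0 -0.0 -4.3;
 23 13 3 -0.0 -0.0 -4.4;
end [0.4526 0.0596 0.1701] yaw 8.03 now [ 0.3855 -0.0834  0.1881] w 0.0853 F [ 0.5 -0.6  0.3] t 1.35
```

{"method": "arm_command", "body": {
  "rows": "0 26 3 3 0 0 -4.4; 0 26 5 3 0 0 -4.4; 0 25 7 3 0 0 -4.4; 0 25 9 3 0 0 -4.4; 0 24 11 3 0 0 -4.4"
}}

```text
time_s: 1.77
position: [0.4413, 0.0355, 0.173]
tool_rot: [[-0.066, 0.998, -0.0], [0.998, 0.066, 0.0], [0.0, -0.0, -1.0]]
ft_force: [0.4, -0.2, -0.0]
grip_width: 0.0852
```

{"method": "arm_command", "body": {
  "rows": "0 23 13 3 0 0 -4.4; 0 0 0 0 0 0 0"
}}

```text
time_s: 1.93
position: [0.4535, 0.0608, 0.1696]
tool_rot: [[-0.146, 0.989, -0.001], [0.989, 0.146, 0.001], [0.001, -0.0, -1.0]]
ft_force: [-0.8, -0.0, 0.2]
grip_width: 0.0854
```

```bash
python3 -c "
from h import *
im=eyes.get_image('wrist')[:,:,::-1].copy()
M=P('wrist')
def pr(*X): q=M@[*X,1]; return tuple(np.round(q[:2]/q[2]).astype(int).tolist())
for X in [(.4524,.0597,.098),(.449,-.0147,.0925),(.449,-.1,.103)]:
    q=pr(*X); print(q)
    cv2.drawMarker(im,q,(0,255,0),0,12,1)
cv2.imwrite('pics/w1.png',im); rows(.4524,.0597,.070,8,3)"
```

```text
(278, 231)
(258, 325)
(243, 430)
 0 0 33 -0.0 -0.0 0.1; 0 0 33 -0.0 -0.0 0.0; 0 0 34 -0.1 -0.0 0.1;
end [0.4527 0.0594 0.0698] yaw 7.97 now [0.4528 0.0594 0.1698] w 0.0853 F [ 0.4 -0.7  0.1] t 1.98
```

View pics/w1.png

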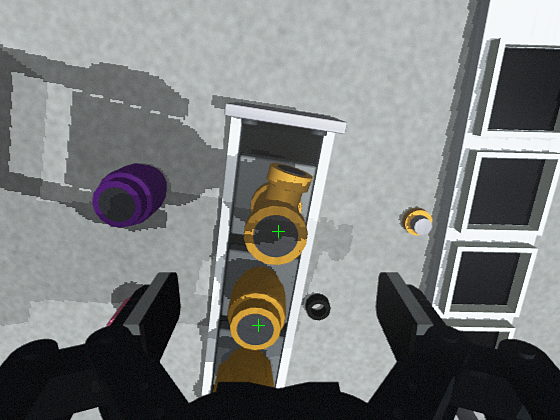

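Wrist view: the predicted tee top (278,231) and ball top (258,325) lie on the dark discs seen at about (275,233) and (256,328). The branch points away from the gripper body and the jaws straddle the barrel. Descending.

{"method": "arm_command", "body": {
  "rows": "0 0 0 33 0 0 0; 0 0 0 33 0 0 0; 0 0 0 30 0 0 0; 0 0 0 4 0 0 0; 0 0 0 0 0 0 0"
}}

```text
time_s: 2.4
position: [0.4519, 0.0573, 0.0696]
tool_rot: [[-0.137, 0.991, -0.004], [0.991, 0.137, 0.0], [0.001, -0.004, -1.0]]
ft_force: [0.4, 0.6, 0.8]
grip_width: 0.0852
```

{"method": "arm_command", "body": {
  "rows": "0.4 0 0 0 0 0 0; 0.5 0 0 0 0 0 0; 0.7 0 0 0 0 0 0; 0.85 0 0 0 0 0 0; 1 0 0 0 0 0 0"
}}

```text
time_s: 2.82
position: [0.4533, 0.0578, 0.0715]
tool_rot: [[-0.139, 0.99, 0.003], [0.99, 0.139, -0.0], [-0.001, 0.002, -1.0]]
ft_force: [-1.7, 0.6, 7.2]
grip_width: 0.0373
```

{"method": "arm_command", "body": {
  "rows": "1 0 0 0 0 0 0; 1 0 0 0 0 0 0; 1 0 0 0 0 0 0"
}}

```text
time_s: 3.07
position: [0.4533, 0.0578, 0.0716]
tool_rot: [[-0.139, 0.99, 0.003], [0.99, 0.139, -0.0], [-0.001, 0.002, -1.0]]
ft_force: [-1.5, -1.3, 8.0]
grip_width: 0.0377
```

```bash
python3 -c "
from h import *
a=eyes.get_image('wrist')[:,:,::-1];b=eyes.get_image('side')[:,:,::-1];print(readout.observe()['wrist_torque'])
b=cv2.resize(b[150:300,190:340],(420,420),interpolation=2)
cv2.imwrite('pics/g1.png',np.hstack([a[200:420,100:460],cv2.resize(b,(220,220))]) if 0 else np.hstack([cv2.resize(a[:,130:430],(370,518)),cv2.resize(b,(420,420))[:,:] if 0 else cv2.resize(b,(420,518))]))"
```

```text
[-0.00635596  0.16345708 -0.0060104 ]
```

View pics/g1.png

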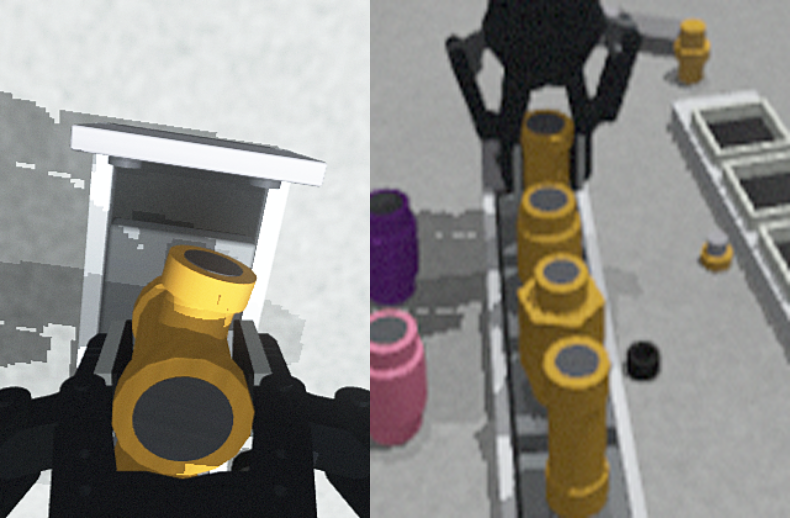

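The branch points about 17° off the tool's x axis. I had the yaw sign wrong: the body's yaw is about -8.6°, so the pads are resting on the branch root. I'll open, turn and regrip.

{"method": "arm_command", "body": {
  "rows": "0.4 0 0 0 0 0 0; 0.1 0 0 0 0 0 0; 0 0 0 0 0 0 0; 0 0 0 0 0 0 0; 0 0 0 -4 0 0 0"
}}

```text
time_s: 3.58
position: [0.4523, 0.0579, 0.074]
tool_rot: [[-0.139, 0.99, -0.001], [0.99, 0.139, 0.0], [0.0, -0.001, -1.0]]
ft_force: [-0.2, -0.1, 0.3]
grip_width: 0.0855
```

```bash
python3 -c "
from h import *
g=eyes.get_image('wrist'); cv2.imwrite('pics/g2.png',g[:,:,::-1])
h=cv2.cvtColor(g,cv2.COLOR_RGB2HSV)
m=((h[...,1]<60)&(h[...,2]>30)&(h[...,2]<130)).astype(np.uint8)
m[:250]=0;m[:,:200]=0;m[:,350:]=0
_,_,st,c=cv2.connectedComponentsWithStats(m)
for s,k in zip(st,c):
    if s[4]>300: print(s,k.round(),plane('wrist',k,.099).round(4))
rows(.4524,.0597,.070,-8.6,3)"
```

```text
[     0      0    560    420 228278] [280. 206.] [0.4464 0.1048]
[ 200  250   41  148 2404] [218. 311.] [0.4306 0.0645]
[ 238  302   80   67 4063] [278. 335.] [0.4522 0.0579]
 1 0 2 0.0 0.0 5.5; 0 0 1 0.0 0.0 5.5; 1 0 2 0.0 -0.0 5.6;
end [0.4527 0.0599 0.0699] yaw -8.63 now [0.4528 0.0579 0.0749] w 0.0853 F [ 0.1 -0.2  0.9] t 3.63
```

View pics/g2.png

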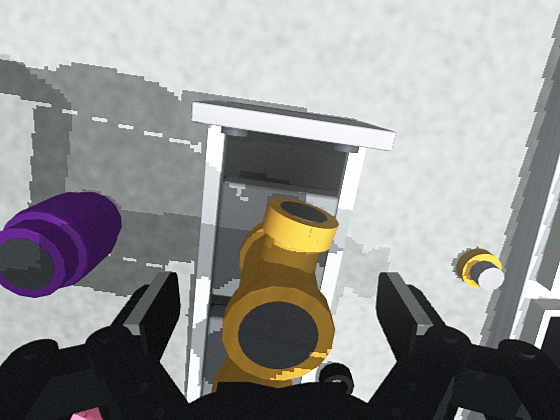

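The tee stands upright, with its axis at (.452,.058) and the branch end at (302,215). I'll check its angle from this view.

```bash
python3 -c "
from h import *
for z in (.064,.070):
  q=plane('wrist',(302,213),z)-[.4522,.0579]; print(q,np.degrees(np.arctan2(q[1],q[0]))-90,np.hypot(*q))"
```

```text
[0.00547652 0.03390325] -9.175942445080992 0.03434272159561919
[0.00474794 0.03589562] -7.5348131954285975 0.03620826305826881
```

Both views agree on -8.5°, so I'll turn there and grip.

{"method": "arm_command", "body": {
  "rows": "0 0 0 0 0 0 5.5; 0 0 0 2 0 0 5.5; 0 0 0 2 0 0 5.5; 0 0 0 0 0 0 0"
}}

```text
time_s: 3.97
position: [0.4526, 0.0579, 0.0703]
tool_rot: [[0.152, 0.988, -0.0], [0.988, -0.152, 0.0], [-0.0, -0.0, -1.0]]
ft_force: [0.7, 0.2, 0.1]
grip_width: 0.0854
```

{"method": "arm_command", "body": {
  "rows": "0.4 0 0 0 0 0 0; 0.5 0 0 0 0 0 0; 0.7 0 0 0 0 0 0; 0.85 0 0 0 0 0 0; 1 0 0 0 0 0 0"
}}

```text
time_s: 4.38
position: [0.4528, 0.0579, 0.0706]
tool_rot: [[0.148, 0.989, 0.0], [0.989, -0.148, -0.0], [0.0, 0.0, -1.0]]
ft_force: [0.2, 0.9, 4.9]
grip_width: 0.0372
```

{"method": "arm_command", "body": {
  "rows": "1 0 0 0 0 0 0; 1 0 0 0 0 0 0; 1 0 0 0 0 0 0"
}}

```text
time_s: 4.63
position: [0.4528, 0.0579, 0.0706]
tool_rot: [[0.148, 0.989, 0.001], [0.989, -0.148, -0.0], [0.0, 0.001, -1.0]]
ft_force: [-1.6, 0.9, 5.7]
grip_width: 0.0376
```

{"method": "arm_command", "body": {
  "rows": "1 0 0 -5 0 0 0; 1 0 0 -10 0 0 0; 1 0 0 -10 0 0 0; 1 0 0 0 0 0 0",
  "squeeze": 60
}}

```text
time_s: 4.97
position: [0.4532, 0.0578, 0.0965]
tool_rot: [[0.148, 0.989, 0.002], [0.989, -0.148, -0.0], [0.0, 0.002, -1.0]]
ft_force: [0.3, -0.2, -2.9]
grip_width: 0.0364
```

```bash
python3 -c "
from h import *
a=eyes.get_image('wrist')[:,:,::-1];b=eyes.get_image('side')[:,:,::-1];o=readout.observe();print(o['wrist_torque'],o['ft_force'],o['grip_width'])
cv2.imwrite('pics/g3.png',np.hstack([cv2.resize(a[:,130:430],(370,518)),cv2.resize(b[110:260,180:300],(420,518),interpolation=2)]))
rows(.658,-.066,.16,7,10)"
```

```text
[-0.01126167 -0.01102343  0.01895423] [ 0.05108902 -0.90216966 -2.36235422] 0.03671355124859408
 -9 22 -6 -0.0 -0.0 -1.6; -10 22 -7 -0.0 -0.0 -1.5; -10 22 -6 -0.0 -0.0 -1.6; -11 21 -7 -0.0 -0.0 -1.5; -12 21 -6 -0.0 -0.0 -1.6;
 -12 21 -7 -0.0 -0.0 -1.5; -13 20 -6 -0.0 -0.0 -1.6; -13 20 -7 -0.0 -0.0 -1.5; -14 20 -6 -0.0 -0.0 -1.6; -14 19 -7 -0.0 -0.0 -1.5;

end [ 0.658  -0.066   0.1601] yaw 6.97 now [0.4525 0.0579 0.0952] w 0.0367 F [ 0.1 -0.9 -2.4] t 5.07
```

View pics/g3.png

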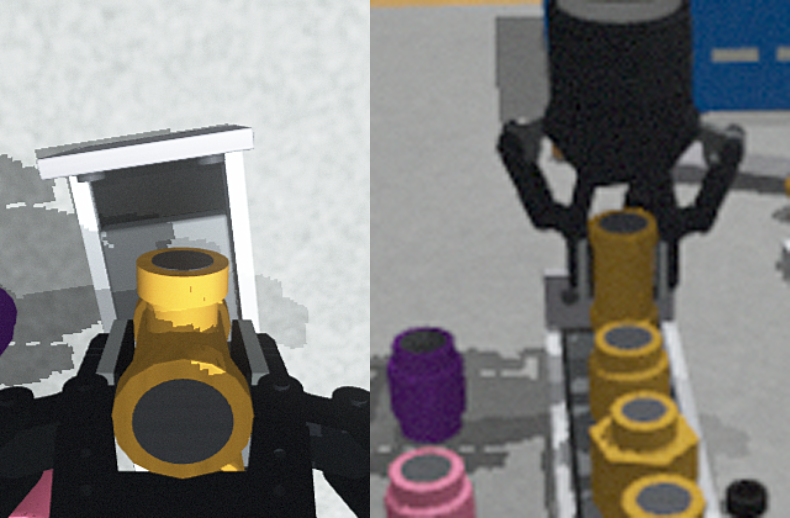

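The tee is held upright with its branch along tool x, the barrel between the pads. I'll lift, then carry it to the first pocket.

{"method": "arm_command", "body": {
  "rows": "1 0 0 -25 0 0 0; 1 0 0 -40 0 0 0; 1 -9 22 0 0 0 -1.6; 1 -10 22 0 0 0 -1.5; 1 -10 22 0 0 0 -1.6"
}}

```text
time_s: 5.48
position: [0.5151, 0.0207, 0.1602]
tool_rot: [[0.065, 0.998, -0.0], [0.998, -0.065, -0.0], [-0.0, -0.0, -1.0]]
ft_force: [-0.1, 1.1, -3.3]
grip_width: 0.036
```

{"method": "arm_command", "body": {
  "rows": "1 -11 21 0 0 0 -1.5; 1 -12 21 0 0 0 -1.6; 1 -12 21 0 0 0 -1.5; 1 -13 20 0 0 0 -1.6; 1 -13 20 0 0 0 -1.5"
}}

```text
time_s: 5.9
position: [0.6174, -0.0419, 0.1589]
tool_rot: [[-0.069, 0.998, -0.002], [0.998, 0.069, 0.001], [0.001, -0.002, -1.0]]
ft_force: [1.0, 0.6, -2.0]
grip_width: 0.0361
```

{"method": "arm_command", "body": {
  "rows": "1 -14 20 0 0 0 -1.6; 1 -14 19 0 0 0 -1.5; 1 0 0 0 0 0 0"
}}

```text
time_s: 6.15
position: [0.6603, -0.0684, 0.1581]
tool_rot: [[-0.121, 0.993, -0.001], [0.993, 0.121, -0.0], [-0.0, -0.001, -1.0]]
ft_force: [-0.3, -0.5, -3.0]
grip_width: 0.036
```

```bash
python3 -c "
from h import *
im=eyes.get_image('wrist')[:,:,::-1].copy(); M=P('wrist')
for X in [(.658,-.066,.018),(.648,.0135,.018),(.648,.0135,.03),(.638,.093,.018)]:
    q=M@[*X,1]; q=tuple(np.round(q[:2]/q[2]).astype(int).tolist()); print(q); cv2.drawMarker(im,q,(0,255,0),0,12,1)
cv2.imwrite('pics/r1.png',im); rows(.658,-.066,.06,7,4)"
```

```text
(278, 198)
(278, 93)
(278, 92)
(277, -36)
 0 0 25 -0.0 -0.0 -0.0; 0 0 24 -0.0 -0.0 -0.0; 1 0 25 -0.1 -0.0 -0.0; 0 0 24 -0.0 -0.0 -0.1;
end [ 0.6584 -0.0662  0.0601] yaw 7.0 now [ 0.6587 -0.0672  0.1581] w 0.0361 F [-0.1  0.6 -3.5] t 6.2
```

View pics/r1.png

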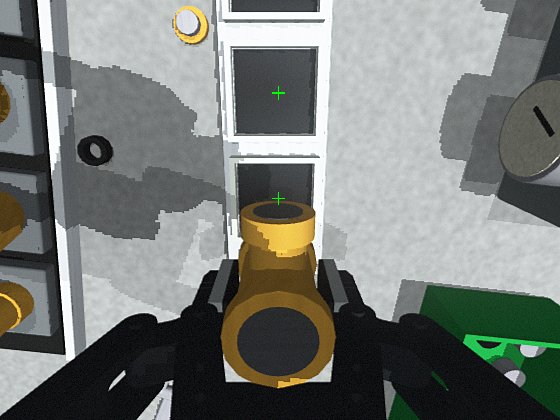

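Pocket centres project to (278,93) and (278,198), matching the dark floors seen at about (275,91) and (276,19x). The tee is upright and above pocket 1. Lowering.

{"method": "arm_command", "body": {
  "rows": "1 1 0 30 0 0 0; 1 0 0 30 0 0 0; 1 0 0 25 0 0 0; 1 0 0 12 0 0 0; 1 0 0 2 0 0 0"
}}

```text
time_s: 6.62
position: [0.6562, -0.0643, 0.0582]
tool_rot: [[-0.121, 0.993, -0.006], [0.993, 0.121, 0.002], [0.002, -0.006, -1.0]]
ft_force: [0.0, -0.2, -3.4]
grip_width: 0.0364
```

{"method": "arm_command", "body": {
  "rows": "1 0 0 2 0 0 0; 1 0 0 1 0 0 0; 1 0 0 1 0 0 0; 1 0 0 0 0 0 0"
}}

```text
time_s: 6.95
position: [0.6584, -0.0652, 0.0585]
tool_rot: [[-0.121, 0.993, 0.002], [0.993, 0.121, -0.001], [-0.001, 0.002, -1.0]]
ft_force: [-1.0, 0.3, -2.2]
grip_width: 0.0362
```

{"method": "arm_command", "body": {
  "rows": "1 0 0 0 0 0 0"
}}

```text
time_s: 7.03
position: [0.6583, -0.0651, 0.0582]
tool_rot: [[-0.121, 0.993, 0.001], [0.993, 0.121, -0.0], [-0.001, 0.001, -1.0]]
ft_force: [-1.2, 0.4, -2.6]
grip_width: 0.0363
```

```bash
python3 -c "
from h import *
rows(.658,-.066,.0546,7,1)"
```

```text
-1 0 4 0.1 0.0 -0.0;
end [ 0.6584 -0.0661  0.0543] yaw 6.97 now [ 0.6583 -0.0651  0.0582] w 0.0363 F [-1.2  0.4 -2.6] t 7.03
```

{"method": "arm_command", "body": {
  "rows": "1 0 0 2 0 0 0; 1 0 0 1 0 0 0; 1 0 0 0 0 0 0"
}}

```text
time_s: 7.28
position: [0.6582, -0.0652, 0.0549]
tool_rot: [[-0.121, 0.993, 0.001], [0.993, 0.121, -0.0], [-0.001, 0.001, -1.0]]
ft_force: [-0.9, -1.1, 1.9]
grip_width: 0.0369
```

Contact is felt (force went from -2.9 to +1.9 N) at the expected height. Releasing.

{"method": "arm_command", "body": {
  "rows": "0.7 0 0 0 0 0 0; 0.4 0 0 0 0 0 0; 0.1 0 0 0 0 0 0; 0 0 0 0 0 0 0; 0 0 0 -10 0 0 0"
}}

```text
time_s: 7.7
position: [0.6571, -0.0648, 0.0628]
tool_rot: [[-0.121, 0.993, -0.003], [0.993, 0.121, 0.001], [0.001, -0.003, -1.0]]
ft_force: [0.0, -0.1, -0.4]
grip_width: 0.0822
```

{"method": "arm_command", "body": {
  "rows": "0 0 0 -40 0 0 0; 0 0 0 -41 0 0 0; 0 0 0 -15 0 0 0; 0 0 0 0 0 0 0"
}}

```text
time_s: 8.03
position: [0.6596, -0.0654, 0.1663]
tool_rot: [[-0.121, 0.993, 0.009], [0.993, 0.122, -0.003], [-0.004, 0.009, -1.0]]
ft_force: [-0.6, 0.5, 1.1]
grip_width: 0.0851
```

```bash
python3 -c "
from h import *
cv2.imwrite('pics/r2.png',eyes.get_image('wrist')[:,:,::-1]); rows(.449,-.015,.155,0,7)"
```

```text
11 -29 1 0.0 0.0 1.0; 10 -29 1 0.0 0.0 1.0; 10 -29 1 0.1 0.0 1.0; 9 -29 1 0.0 0.0 1.0; 9 -30 1 0.1 0.0 1.0;
 8 -30 1 0.0 0.0 1.0; 8 -30 1 0.1 0.1 1.0;
end [ 0.4486 -0.0145  0.1554] yaw -0.03 now [ 0.6587 -0.0651  0.1632] w 0.0852 F [-0.5  0.5 -1. ] t 8.08
```

View pics/r2.png

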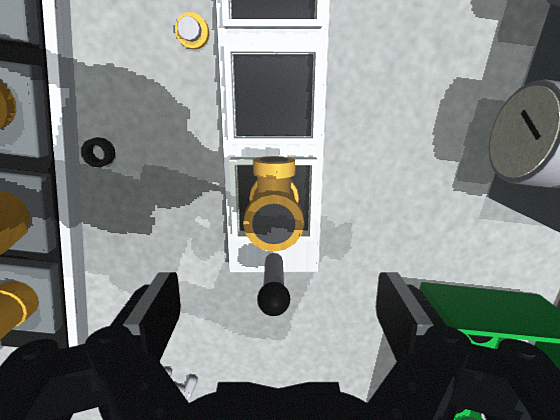

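The tee stands upright in pocket 1 at (275,210), with the post at (273,300). Next is the ball.

{"method": "arm_command", "body": {
  "rows": "0 11 -29 1 0 0 1; 0 10 -29 1 0 0 1; 0 10 -29 1 0 0 1; 0 9 -29 1 0 0 1; 0 9 -30 1 0 0 1",
  "squeeze": 60
}}

```text
time_s: 8.5
position: [0.5061, -0.0283, 0.1541]
tool_rot: [[-0.033, 0.999, -0.002], [0.999, 0.033, 0.001], [0.001, -0.002, -1.0]]
ft_force: [1.1, 0.9, 0.8]
grip_width: 0.0853
```

{"method": "arm_command", "body": {
  "rows": "0 8 -30 1 0 0 1; 0 8 -30 1 0 0 1; 0 0 0 0 0 0 0"
}}

```text
time_s: 8.75
position: [0.4421, -0.0124, 0.152]
tool_rot: [[0.001, 1.0, -0.007], [1.0, -0.001, 0.002], [0.002, -0.007, -1.0]]
ft_force: [1.2, 0.1, 0.0]
grip_width: 0.0854
```

```bash
python3 -c "
from h import *
g=eyes.get_image('wrist'); M=P('wrist')
h=cv2.cvtColor(g,cv2.COLOR_RGB2HSV)
def disc(X):
    q=M@[*X,1]; q=np.round(q[:2]/q[2]).astype(int); m=((h[...,1]<70)&(h[...,2]>30)&(h[...,2]<140)).astype(np.uint8)
    n,l,st,c=cv2.connectedComponentsWithStats(m); i=l[q[1],q[0]]; print(q,st[i],c[i].round(),plane('wrist',c[i],X[2]).round(4))
disc((.449,-.0147,.0935))
rows(.449,-.015,.066,0,3)"
```

```text
[286 241] [ 268  226   44   40 1360] [289. 245.] [ 0.4512 -0.017 ]
 -1 1 29 -0.1 -0.0 -0.0; 0 2 29 -0.0 -0.0 -0.0; -1 1 29 -0.1 -0.1 -0.0;
end [ 0.4489 -0.0154  0.0656] yaw -0.02 now [ 0.4451 -0.0135  0.1526] w 0.0849 F [ 1.1  0.7 -0.1] t 8.8
```

{"method": "arm_command", "body": {
  "rows": "0 -1 2 29 0 0 0; 0 0 1 29 0 0 0; 0 -1 1 26 0 0 0; 0 0 0 3 0 0 0; 0 0 0 0 0 0 0"
}}

```text
time_s: 9.22
position: [0.4518, -0.0164, 0.0652]
tool_rot: [[0.001, 1.0, -0.003], [1.0, -0.001, 0.001], [0.001, -0.003, -1.0]]
ft_force: [-0.2, 0.6, 0.3]
grip_width: 0.0854
```

{"method": "arm_command", "body": {
  "rows": "0.3 0 0 0 0 0 0; 0.5 0 0 0 0 0 0; 0.7 0 0 0 0 0 0; 0.85 0 0 0 0 0 0; 1 0 0 0 0 0 0"
}}

```text
time_s: 9.63
position: [0.4517, -0.0164, 0.0675]
tool_rot: [[0.0, 1.0, 0.001], [1.0, -0.0, -0.0], [-0.0, 0.001, -1.0]]
ft_force: [-4.5, 0.4, 10.3]
grip_width: 0.0427
```

{"method": "arm_command", "body": {
  "rows": "1 0 0 0 0 0 0; 1 0 0 0 0 0 0; 1 0 0 0 0 0 0"
}}

```text
time_s: 9.88
position: [0.4517, -0.0164, 0.0676]
tool_rot: [[0.0, 1.0, 0.001], [1.0, -0.0, -0.0], [-0.0, 0.001, -1.0]]
ft_force: [-3.3, 0.7, 10.6]
grip_width: 0.0424
```

{"method": "arm_command", "body": {
  "rows": "1 0 0 -4 0 0 0; 1 0 0 -10 0 0 0; 1 0 0 -30 0 0 0; 1 0 0 -38 0 0 0; 1 0 0 -10 0 0 0"
}}

```text
time_s: 10.3
position: [0.4533, -0.0167, 0.163]
tool_rot: [[0.0, 1.0, 0.007], [1.0, -0.0, -0.002], [-0.002, 0.007, -1.0]]
ft_force: [1.0, -0.7, -3.0]
grip_width: 0.0426
```

```bash
python3 -c "
from h import *
rows(.648,.0135,.158,7,8)"
```

```text
4 24 1 0.0 0.0 -0.9; 3 24 1 0.1 0.0 -0.9; 3 25 1 0.0 0.0 -0.9; 3 25 1 0.1 0.0 -0.9; 2 24 0 0.0 0.0 -0.9;
 2 25 1 0.1 0.0 -0.8; 2 24 0 0.0 0.1 -0.9; 1 25 1 0.1 0.0 -0.8;
end [0.6481 0.0139 0.1578] yaw 6.98 now [ 0.4533 -0.0167  0.163 ] w 0.0426 F [ 1.  -0.7 -3. ] t 10.3
```

{"method": "arm_command", "body": {
  "rows": "1 4 24 1 0 0 -0.9; 1 3 24 1 0 0 -0.9; 1 3 25 1 0 0 -0.9; 1 3 25 1 0 0 -0.9; 1 2 24 0 0 0 -0.9"
}}

```text
time_s: 10.72
position: [0.5742, 0.0028, 0.1543]
tool_rot: [[-0.079, 0.997, -0.0], [0.997, 0.079, 0.0], [0.0, -0.0, -1.0]]
ft_force: [0.1, -0.4, -4.2]
grip_width: 0.0425
```

{"method": "arm_command", "body": {
  "rows": "1 2 25 1 0 0 -0.8; 1 2 24 0 0 0 -0.9; 1 1 25 1 0 0 -0.8; 1 0 0 0 0 0 0; 1 0 0 0 0 0 0"
}}

```text
time_s: 11.13
position: [0.6468, 0.0144, 0.1516]
tool_rot: [[-0.122, 0.993, -0.001], [0.993, 0.122, 0.0], [0.0, -0.001, -1.0]]
ft_force: [-0.4, -0.0, -3.4]
grip_width: 0.0427
```

```bash
python3 -c "
from h import *
rows(.648,.0135,.0555,7,4)"
```

```text
0 0 24 -0.0 -0.0 -0.0; 0 0 24 -0.0 -0.0 -0.0; -1 1 24 -0.0 -0.0 -0.0; 0 0 24 -0.1 -0.0 -0.0;
end [0.6478 0.0136 0.0556] yaw 6.99 now [0.6468 0.0144 0.1516] w 0.0427 F [-0.4 -0.  -3.4] t 11.13
```

{"method": "arm_command", "body": {
  "rows": "1 -1 0 30 0 0 0; 1 0 1 30 0 0 0; 1 0 0 25 0 0 0; 1 0 0 10 0 0 0; 1 0 0 0 0 0 0"
}}

```text
time_s: 11.55
position: [0.6459, 0.0134, 0.0553]
tool_rot: [[-0.121, 0.993, -0.005], [0.993, 0.121, 0.001], [0.001, -0.005, -1.0]]
ft_force: [0.8, 0.2, -3.3]
grip_width: 0.0425
```

{"method": "arm_command", "body": {
  "rows": "1 0 0 1.5 0 0 0; 1 0 0 1 0 0 0; 1 0 0 0 0 0 0"
}}

```text
time_s: 11.8
position: [0.6483, 0.0132, 0.0565]
tool_rot: [[-0.121, 0.993, 0.003], [0.993, 0.121, -0.0], [-0.001, 0.003, -1.0]]
ft_force: [0.7, -0.3, -2.8]
grip_width: 0.043
```

{"method": "arm_command", "body": {
  "rows": "1 0 0 1 0 0 0; 1 0 0 1 0 0 0; 1 0 0 0 0 0 0"
}}

```text
time_s: 12.05
position: [0.6477, 0.0133, 0.0531]
tool_rot: [[-0.121, 0.993, 0.0], [0.993, 0.121, -0.0], [-0.0, 0.0, -1.0]]
ft_force: [-0.3, -0.1, -3.5]
grip_width: 0.0426
```

{"method": "arm_command", "body": {
  "rows": "1 0 0 1 0 0 0; 1 0 0 1 0 0 0; 1 0 0 0 0 0 0"
}}

```text
time_s: 12.3
position: [0.6478, 0.0133, 0.0517]
tool_rot: [[-0.121, 0.993, 0.001], [0.993, 0.121, -0.0], [-0.0, 0.001, -1.0]]
ft_force: [-2.3, -0.4, 3.7]
grip_width: 0.0428
```

Contact at .0517, where expected. Releasing.

{"method": "arm_command", "body": {
  "rows": "0.7 0 0 0 0 0 0; 0.4 0 0 0 0 0 0; 0.1 0 0 0 0 0 0; 0 0 0 0 0 0 0; 0 0 0 -10 0 0 0"
}}

```text
time_s: 12.72
position: [0.6469, 0.0134, 0.0593]
tool_rot: [[-0.121, 0.993, -0.003], [0.993, 0.121, 0.001], [0.001, -0.003, -1.0]]
ft_force: [-0.9, 0.2, 0.7]
grip_width: 0.0845
```

{"method": "arm_command", "body": {
  "rows": "0 0 0 -40 0 0 0; 0 0 0 -41 0 0 0; 0 0 0 -20 0 0 0; 0 0 0 0 0 0 0"
}}

```text
time_s: 13.05
position: [0.6497, 0.0131, 0.1684]
tool_rot: [[-0.121, 0.993, 0.011], [0.993, 0.121, -0.002], [-0.003, 0.01, -1.0]]
ft_force: [-0.3, 0.3, 0.6]
grip_width: 0.0851
```

```bash
python3 -c "
from h import *
p=lambda a,b:(195+a/3-.33,205+(b-270)/3-.33)
v=[plane('top',p(*q),.090) for q in [(485,308),(527,345),(518,398),(461,416),(420,383),(428,327)]]
v=np.array(v);c=v.mean(0);d=v-c;print(c,np.hypot(*d.T).round(4),(np.degrees(np.arctan2(d[:,1],d[:,0]))%60).round(1))
rows(.449,-.0995,.165,15,8)"
```

```text
[ 0.44828029 -0.09896856] [0.0268 0.027  0.0268 0.026  0.0271 0.0272] [46.  47.2 50.3 45.4 49.8 50.2]
 -11 -27 0 0.1 0.0 -1.0; -10 -27 0 0.1 0.0 -1.0; -10 -27 0 0.1 0.0 -1.0; -10 -27 0 0.1 0.0 -1.0; -9 -27 1 0.0 0.1 -1.0;
 -9 -27 0 0.1 0.0 -1.0; -8 -28 1 0.0 0.1 -1.0; -7 -28 1 0.1 0.0 -1.0;
end [ 0.4486 -0.0994  0.1645] yaw 14.98 now [0.6497 0.0131 0.1684] w 0.0851 F [-0.3  0.3  0.6] t 13.05
```

The hexagon radius is 26.8 mm (expected 26.5) and the flats are at 18°. Next is the union.

{"method": "arm_command", "body": {
  "rows": "0 -11 -27 0 0 0 -1.4; 0 -10 -27 0 0 0 -1.4; 0 -10 -27 0 0 0 -1.4; 0 -10 -27 0 0 0 -1.4; 0 -9 -27 1 0 0 -1.4"
}}

```text
time_s: 13.47
position: [0.5218, -0.0593, 0.161]
tool_rot: [[-0.243, 0.97, 0.0], [0.97, 0.243, -0.0], [-0.0, 0.0, -1.0]]
ft_force: [1.5, -0.1, 0.6]
grip_width: 0.0852
```

{"method": "arm_command", "body": {
  "rows": "0 -9 -27 0 0 0 -1.4; 0 -8 -28 1 0 0 -1.4; 0 -7 -28 1 0 0 -1.4; 0 0 0 0 0 0 0; 0 0 0 0 0 0 0"
}}

```text
time_s: 13.88
position: [0.4489, -0.1045, 0.1591]
tool_rot: [[-0.31, 0.951, 0.0], [0.951, 0.31, 0.0], [-0.0, 0.0, -1.0]]
ft_force: [-0.3, 1.1, -0.4]
grip_width: 0.0853
```

```bash
python3 -c "
from h import *
g=eyes.get_image('wrist'); M=P('wrist'); cv2.imwrite('pics/w3.png',g[:,:,::-1])
h=cv2.cvtColor(g,cv2.COLOR_RGB2HSV)
def disc(X):
    q=M@[*X,1]; q=np.round(q[:2]/q[2]).astype(int); m=((h[...,1]<70)&(h[...,2]>30)&(h[...,2]<140)).astype(np.uint8)
    n,l,st,c=cv2.connectedComponentsWithStats(m); i=l[q[1],q[0]]; print(q,st[i],c[i].round(),plane('wrist',c[i],X[2]).round(4))
disc((.449,-.0997,.1035))
rows(.449,-.0997,.070,18,3)"
```

```text
[280 235] [ 261  218   38   35 1028] [279. 235.] [ 0.4485 -0.0998]
 2 0 30 0.0 0.0 0.0; 1 0 30 0.0 0.0 0.0; 2 1 29 0.0 0.0 0.1;
end [ 0.4492 -0.0992  0.0701] yaw 17.99 now [ 0.4497 -0.1042  0.1591] w 0.0855 F [0.7 0.4 0.3] t 13.93
```

View pics/w3.png

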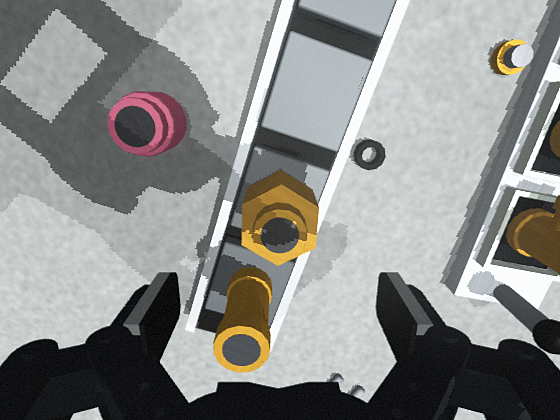

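The union's disc at (279,235) agrees to within 1 mm. The hexagon's flats face the jaws, left and right. Descending.

{"method": "arm_command", "body": {
  "rows": "0 2 0 30 0 0 0; 0 1 0 30 0 0 0; 0 1 -0.5 25 0 0 0; 0 0 0 4 0 0 0; 0 0 0 0 0 0 0"
}}

```text
time_s: 14.35
position: [0.448, -0.0998, 0.069]
tool_rot: [[-0.313, 0.95, -0.002], [0.95, 0.313, 0.001], [0.002, -0.002, -1.0]]
ft_force: [-0.2, -0.4, 0.3]
grip_width: 0.0858
```

{"method": "arm_command", "body": {
  "rows": "0.2 0 0 0 0 0 0; 0.4 0 0 0 0 0 0; 0.6 0 0 0 0 0 0; 0.8 0 0 0 0 0 0; 1 0 0 0 0 0 0"
}}

```text
time_s: 14.77
position: [0.4485, -0.1006, 0.0714]
tool_rot: [[-0.312, 0.95, 0.003], [0.95, 0.312, -0.001], [-0.002, 0.002, -1.0]]
ft_force: [-0.2, 1.4, 6.8]
grip_width: 0.0518
```

{"method": "arm_command", "body": {
  "rows": "1 0 0 0 0 0 0; 1 0 0 0 0 0 0; 1 0 0 0 0 0 0"
}}

```text
time_s: 15.02
position: [0.4486, -0.1006, 0.0714]
tool_rot: [[-0.312, 0.95, 0.003], [0.95, 0.312, -0.001], [-0.002, 0.003, -1.0]]
ft_force: [-0.2, 0.9, 6.6]
grip_width: 0.0522
```

{"method": "arm_command", "body": {
  "rows": "1 0 0 -4 0 0 0; 1 0 0 -10 0 0 0; 1 0 0 -10 0 0 0; 1 0 0 0 0 0 0"
}}

```text
time_s: 15.35
position: [0.4484, -0.1007, 0.0957]
tool_rot: [[-0.312, 0.95, 0.003], [0.95, 0.312, -0.002], [-0.002, 0.002, -1.0]]
ft_force: [1.0, -0.9, -2.3]
grip_width: 0.0519
```

```bash
python3 -c "
from h import *
a=eyes.get_image('wrist')[:,:,::-1];b=eyes.get_image('side')[:,:,::-1]
cv2.imwrite('pics/g4.png',np.hstack([cv2.resize(a[:,130:430],(370,518)),cv2.resize(b[140:290,200:320],(420,518),interpolation=2)]))
rows(.638,.093,.165,7,10)"
```

```text
12 24 -7 0.0 0.0 1.1; 13 24 -7 0.0 0.0 1.1; 13 24 -7 0.0 0.0 1.1; 14 23 -7 0.0 0.0 1.1; 14 23 -7 0.0 0.0 1.1;
 15 23 -7 0.0 0.0 1.1; 15 22 -7 0.0 0.0 1.1; 16 22 -7 0.0 0.0 1.2; 16 22 -7 0.0 0.0 1.1; 17 22 -8 0.0 0.0 1.2;

end [0.6379 0.0934 0.1652] yaw 6.97 now [ 0.4477 -0.1004  0.0941] w 0.0519 F [-0.2 -0.  -3.1] t 15.45
```

View pics/g4.png

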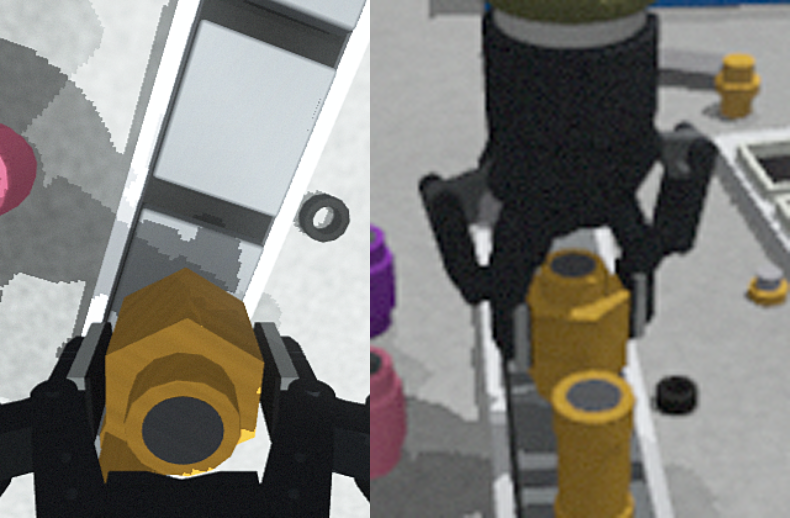

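```bash
python3 -c "
from h import *
f=lambda u,v,z:plane('wrist',(130+u*300/370,v*420/518),z)
c=f(182,430,.1267);print('disc',c)
for q in [(185,268),(262,325),(108,350)]:
  d=f(*q,.1127)-c; print(d.round(4),np.hypot(*d).round(4),np.degrees(np.arctan2(d[1],d[0])).round(1)-17.99)
"
```

```text
disc [ 0.44657917 -0.09913927]
[-0.0118  0.0385] 0.0402 89.01
[0.0138 0.0292] 0.0323 46.81
[-0.0248  0.0083] 0.0261 143.51
```

Read against that, the ridge vertices at (188,320), (108,352) and (262,365) are the hexagon's top edge. It is within about 5° of flush and upright in the grip. Carrying it to pocket 3.

{"method": "arm_command", "body": {
  "rows": "1 0 0 -30 0 0 0; 1 0 0 -41 0 0 0; 1 12 24 0 0 0 1.1; 1 13 24 0 0 0 1.1; 1 13 24 0 0 0 1.1"
}}

```text
time_s: 15.87
position: [0.5058, -0.0422, 0.1649]
tool_rot: [[-0.255, 0.967, 0.0], [0.967, 0.255, -0.0], [-0.0, 0.0, -1.0]]
ft_force: [0.1, 0.3, -3.3]
grip_width: 0.0518
```

{"method": "arm_command", "body": {
  "rows": "1 14 23 0 0 0 1.1; 1 14 23 0 0 0 1.1; 1 15 23 0 0 0 1.1; 1 15 22 0 0 0 1.1; 1 16 22 0 0 0 1.1"
}}

```text
time_s: 16.28
position: [0.5999, 0.0552, 0.1638]
tool_rot: [[-0.162, 0.987, -0.002], [0.987, 0.162, 0.0], [0.0, -0.002, -1.0]]
ft_force: [0.3, -0.8, -2.7]
grip_width: 0.0517
```

{"method": "arm_command", "body": {
  "rows": "1 16 22 0 0 0 1.1; 1 17 22 0 0 0 1.1; 1 0 0 0 0 0 0; 1 0 0 0 0 0 0"
}}

```text
time_s: 16.62
position: [0.6379, 0.0944, 0.1632]
tool_rot: [[-0.126, 0.992, -0.002], [0.992, 0.126, -0.0], [0.0, -0.002, -1.0]]
ft_force: [-0.9, -0.8, -3.8]
grip_width: 0.0516
```

```bash
python3 -c "
from h import *
rows(.638,.093,.060,7,4)"
```

```text
0 0 26 -0.0 -0.0 0.1; 0 0 26 -0.0 -0.0 0.1; -1 0 26 -0.1 -0.0 0.0; 0 0 25 -0.0 -0.0 0.1;
end [0.6378 0.0934 0.0602] yaw 6.96 now [0.6379 0.0944 0.1632] w 0.0516 F [-0.9 -0.8 -3.8] t 16.62
```

{"method": "arm_command", "body": {
  "rows": "1 -1 0 30 0 0 0; 1 0 0 30 0 0 0; 1 0 0 28 0 0 0; 1 0 0 13 0 0 0; 1 0 0 2 0 0 0"
}}

```text
time_s: 17.03
position: [0.6357, 0.0917, 0.0582]
tool_rot: [[-0.124, 0.992, -0.007], [0.992, 0.124, 0.0], [0.001, -0.007, -1.0]]
ft_force: [-0.5, -0.5, -2.8]
grip_width: 0.0516
```

{"method": "arm_command", "body": {
  "rows": "1 0 0 0 0 0 0; 1 0 0 0 0 0 0; 1 0 0 1 0 0 0; 1 0 0 0 0 0 0"
}}

```text
time_s: 17.37
position: [0.6384, 0.0923, 0.062]
tool_rot: [[-0.125, 0.992, 0.002], [0.992, 0.125, -0.0], [-0.0, 0.002, -1.0]]
ft_force: [-0.5, 0.0, -3.7]
grip_width: 0.0518
```

{"method": "arm_command", "body": {
  "rows": "1 0 0 2 0 0 0; 1 0 0 2 0 0 0; 1 0 0 0.7 0 0 0; 1 0 0 0 0 0 0; 1 0 0 0 0 0 0"
}}

```text
time_s: 17.78
position: [0.638, 0.0925, 0.0561]
tool_rot: [[-0.125, 0.992, -0.0], [0.992, 0.125, 0.0], [0.0, -0.0, -1.0]]
ft_force: [-0.4, -0.1, -2.8]
grip_width: 0.0522
```

{"method": "arm_command", "body": {
  "rows": "1 0 0 1 0 0 0; 1 0 0 0.5 0 0 0; 1 0 0 0 0 0 0; 1 0 0 0 0 0 0"
}}

```text
time_s: 18.12
position: [0.6381, 0.0926, 0.0555]
tool_rot: [[-0.125, 0.992, 0.001], [0.992, 0.125, -0.0], [-0.0, 0.001, -1.0]]
ft_force: [-3.0, 0.7, 6.1]
grip_width: 0.0518
```

Contact at .0555, where expected. Release, lift, and go to the tall valve.

{"method": "arm_command", "body": {
  "rows": "0.7 0 0 0 0 0 0; 0.4 0 0 0 0 0 0; 0.1 0 0 0 0 0 0; 0 0 0 0 0 0 0; 0 0 0 0 0 0 0"
}}

```text
time_s: 18.53
position: [0.6382, 0.0924, 0.0545]
tool_rot: [[-0.125, 0.992, 0.0], [0.992, 0.125, -0.0], [-0.0, 0.0, -1.0]]
ft_force: [-0.4, -0.1, -0.1]
grip_width: 0.084
```

{"method": "arm_command", "body": {
  "rows": "0 0 0 -20 0 0 0; 0 0 0 -40 0 0 0; 0 0 0 -41 0 0 0; 0 0 0 -15 0 0 0; 0 0 0 0 0 0 0"
}}

```text
time_s: 18.95
position: [0.6397, 0.0924, 0.1755]
tool_rot: [[-0.125, 0.992, 0.009], [0.992, 0.125, -0.0], [-0.001, 0.009, -1.0]]
ft_force: [1.2, -0.1, -0.2]
grip_width: 0.0854
```

```bash
python3 -c "
from h import *
rows(.449,-.177,.168,0,10)"
```

```text
-24 -22 1 0.1 0.0 0.7; -25 -22 1 0.0 0.0 0.7; -25 -22 1 0.1 0.0 0.7; -25 -21 1 0.0 0.0 0.7; -25 -21 0 0.1 0.0 0.7;
 -26 -21 1 0.0 0.0 0.7; -26 -20 0 0.1 0.0 0.7; -26 -20 1 0.0 0.0 0.8; -27 -20 0 0.1 0.0 0.7; -26 -20 1 0.0 0.1 0.8;

end [ 0.4489 -0.1767  0.1678] yaw -0.03 now [0.6397 0.0924 0.1755] w 0.0854 F [ 1.2 -0.1 -0.2] t 18.95
```

{"method": "arm_command", "body": {
  "rows": "0 -24 -22 0 0 0 0.7; 0 -25 -22 0 0 0 0.7; 0 -25 -22 0 0 0 0.7; 0 -25 -21 0 0 0 0.7; 0 -25 -21 0 0 0 0.7"
}}

```text
time_s: 19.37
position: [0.5416, -0.0427, 0.1695]
tool_rot: [[-0.064, 0.998, -0.002], [0.998, 0.064, 0.0], [0.0, -0.002, -1.0]]
ft_force: [1.0, -0.5, 0.3]
grip_width: 0.0854
```

{"method": "arm_command", "body": {
  "rows": "0 -26 -21 0 0 0 0.7; 0 -26 -20 0 0 0 0.7; 0 -26 -20 0 0 0 0.7; 0 -27 -20 0 0 0 0.7; 0 -26 -20 0 0 0 0.7"
}}

```text
time_s: 19.78
position: [0.4459, -0.1776, 0.1697]
tool_rot: [[-0.002, 1.0, -0.001], [1.0, 0.002, 0.001], [0.001, -0.001, -1.0]]
ft_force: [-0.2, -0.9, 0.1]
grip_width: 0.0856
```

{"method": "arm_command", "body": {
  "rows": "0 0 0 0 0 0 0; 0 0 0 0 0 0 0"
}}

```text
time_s: 19.95
position: [0.4464, -0.1776, 0.1699]
tool_rot: [[0.0, 1.0, -0.001], [1.0, -0.0, 0.001], [0.001, -0.001, -1.0]]
ft_force: [-0.0, -0.4, 0.7]
grip_width: 0.0853
```

```bash
python3 -c "
from h import *
g=eyes.get_image('wrist'); M=P('wrist'); cv2.imwrite('pics/w4.png',g[:,:,::-1])
h=cv2.cvtColor(g,cv2.COLOR_RGB2HSV)
def disc(X):
    q=M@[*X,1]; q=np.round(q[:2]/q[2]).astype(int); m=((h[...,1]<70)&(h[...,2]>30)&(h[...,2]<140)).astype(np.uint8)
    n,l,st,c=cv2.connectedComponentsWithStats(m); i=l[q[1],q[0]]; print(q,st[i],c[i].round(),plane('wrist',c[i],X[2]).round(4))
disc((.449,-.177,.109))
rows(.449,-.177,.076,0,3)"
```

```text
[282 239] [ 263  221   40   38 1162] [282. 239.] [ 0.4489 -0.1775]
 0 1 31 -0.0 -0.0 0.0; 0 1 32 -0.0 -0.0 0.0; 0 0 31 -0.0 -0.0 0.1;
end [ 0.449  -0.1767  0.076 ] yaw -0.0 now [ 0.4471 -0.1768  0.17  ] w 0.0854 F [ 0.1 -0.5  0.4] t 20.0
```

{"method": "arm_command", "body": {
  "rows": "0 0 1 31 0 0 0; 0 0 1 32 0 0 0; 0 0 0 27 0 0 0; 0 0 0 4 0 0 0; 0 0 0 0 0 0 0"
}}

```text
time_s: 20.42
position: [0.4492, -0.1755, 0.0755]
tool_rot: [[-0.004, 1.0, -0.003], [1.0, 0.004, 0.002], [0.002, -0.003, -1.0]]
ft_force: [-0.3, 0.7, 1.0]
grip_width: 0.0858
```

{"method": "arm_command", "body": {
  "rows": "0.3 0 0 0 0 0 0; 0.5 0 0 0 0 0 0; 0.7 0 0 0 0 0 0; 0.85 0 0 0 0 0 0; 1 0 0 0 0 0 0"
}}

```text
time_s: 20.83
position: [0.4497, -0.177, 0.0777]
tool_rot: [[-0.003, 1.0, 0.002], [1.0, 0.003, -0.001], [-0.001, 0.002, -1.0]]
ft_force: [-0.8, 0.4, 6.8]
grip_width: 0.0334
```

{"method": "arm_command", "body": {
  "rows": "1 0 0 0 0 0 0; 1 0 0 0 0 0 0; 1 0 0 0 0 0 0; 1 0 0 0 0 0 0"
}}

```text
time_s: 21.17
position: [0.4497, -0.177, 0.0778]
tool_rot: [[-0.003, 1.0, 0.002], [1.0, 0.003, -0.001], [-0.001, 0.002, -1.0]]
ft_force: [-1.5, 0.0, 7.7]
grip_width: 0.0333
```

{"method": "arm_command", "body": {
  "rows": "1 0 0 -4 0 0 0; 1 0 0 -10 0 0 0; 1 0 0 -30 0 0 0; 1 0 0 -40 0 0 0; 1 0 0 -15 0 0 0"
}}

```text
time_s: 21.58
position: [0.4502, -0.1772, 0.18]
tool_rot: [[-0.003, 1.0, 0.005], [1.0, 0.003, -0.003], [-0.003, 0.005, -1.0]]
ft_force: [0.9, -0.2, -2.2]
grip_width: 0.0335
```

```bash
python3 -c "
from h import *
rows(.628,.173,.172,7,15)"
```

```text
23 12 1 0.0 0.0 -0.5; 23 12 0 0.0 0.0 -0.5; 23 12 1 0.0 0.0 -0.4; 23 13 0 0.0 0.0 -0.5; 23 13 1 0.0 0.0 -0.4;
 23 13 0 0.0 0.0 -0.5; 23 13 1 0.0 0.0 -0.4; 23 13 0 0.0 0.0 -0.5; 22 13 1 0.0 0.0 -0.4; 22 14 0 0.0 0.0 -0.5;
 22 14 1 0.0 0.0 -0.4; 22 14 0 0.1 0.1 -0.5; 22 14 1 0.0 0.0 -0.4; 23 14 0 0.1 0.1 -0.5; 22 14 1 0.0 0.0 -0.4;

end [0.6278 0.173  0.1718] yaw 6.97 now [ 0.4502 -0.1772  0.18  ] w 0.0335 F [ 0.9 -0.2 -2.2] t 21.58
```

{"method": "arm_command", "body": {
  "rows": "1 23 12 0 0 0 -0.5; 1 23 12 0 0 0 -0.5; 1 23 12 0 0 0 -0.4; 1 23 13 0 0 0 -0.5; 1 23 13 0 0 0 -0.4"
}}

```text
time_s: 22.0
position: [0.5091, -0.0592, 0.1759]
tool_rot: [[-0.043, 0.999, -0.0], [0.999, 0.043, 0.0], [0.0, -0.0, -1.0]]
ft_force: [0.2, 0.3, -3.3]
grip_width: 0.0337
```

{"method": "arm_command", "body": {
  "rows": "1 23 13 0 0 0 -0.5; 1 23 13 0 0 0 -0.4; 1 23 13 0 0 0 -0.5; 1 22 13 0 0 0 -0.4; 1 22 14 0 0 0 -0.5"
}}

```text
time_s: 22.42
position: [0.5682, 0.0576, 0.1757]
tool_rot: [[-0.083, 0.997, -0.001], [0.997, 0.083, 0.0], [0.0, -0.001, -1.0]]
ft_force: [-0.5, 0.2, -1.8]
grip_width: 0.0332
```

{"method": "arm_command", "body": {
  "rows": "1 22 14 0 0 0 -0.4; 1 22 14 0 0 0 -0.5; 1 22 14 0 0 0 -0.4; 1 23 14 0 0 0 -0.5; 1 22 14 0 0 0 -0.4"
}}

```text
time_s: 22.83
position: [0.627, 0.1749, 0.1756]
tool_rot: [[-0.122, 0.993, -0.001], [0.993, 0.122, -0.0], [0.0, -0.001, -1.0]]
ft_force: [0.2, -0.4, -2.0]
grip_width: 0.0334
```

{"method": "arm_command", "body": {
  "rows": "1 0 0 0 0 0 0; 1 0 0 0 0 0 0; 1 0 0 0 0 0 0"
}}

```text
time_s: 23.08
position: [0.6265, 0.1732, 0.1754]
tool_rot: [[-0.121, 0.993, -0.001], [0.993, 0.121, -0.0], [-0.0, -0.001, -1.0]]
ft_force: [0.1, -0.4, -2.3]
grip_width: 0.0334
```

```bash
python3 -c "
from h import *
rows(.628,.173,.066,7,4)"
```

```text
0 0 27 -0.0 0.0 -0.0; 0 1 27 -0.0 0.0 -0.0; 0 0 28 -0.0 0.0 -0.0; 0 1 27 -0.1 0.0 -0.0;
end [0.6284 0.1734 0.0664] yaw 6.97 now [0.6265 0.1732 0.1754] w 0.0334 F [ 0.1 -0.4 -2.3] t 23.08
```

{"method": "arm_command", "body": {
  "rows": "1 0 1 32 0 0 0; 1 0 0 32 0 0 0; 1 0 0 28 0 0 0; 1 0 0 14 0 0 0; 1 0 0 4 0 0 0"
}}

```text
time_s: 23.5
position: [0.6263, 0.1724, 0.0628]
tool_rot: [[-0.12, 0.993, -0.006], [0.993, 0.12, -0.001], [0.0, -0.006, -1.0]]
ft_force: [-0.4, -0.5, -1.7]
grip_width: 0.0335
```

{"method": "arm_command", "body": {
  "rows": "1 0 0 0 0 0 0; 1 0 0 0 0 0 0; 1 0 0 0 0 0 0; 1 0 0 1 0 0 0; 1 0 0 0 0 0 0"
}}

```text
time_s: 23.92
position: [0.6282, 0.1737, 0.0655]
tool_rot: [[-0.121, 0.993, 0.001], [0.993, 0.121, 0.0], [-0.0, 0.001, -1.0]]
ft_force: [-0.1, -0.2, -2.5]
grip_width: 0.0331
```

{"method": "arm_command", "body": {
  "rows": "1 0 0 1 0 0 0; 1 0 0 1 0 0 0; 1 0 0 0.5 0 0 0; 1 0 0 0 0 0 0; 1 0 0 0 0 0 0"
}}

```text
time_s: 24.33
position: [0.6279, 0.1738, 0.0621]
tool_rot: [[-0.121, 0.993, -0.0], [0.993, 0.121, 0.0], [0.0, -0.0, -1.0]]
ft_force: [-0.2, 0.7, -2.3]
grip_width: 0.0335
```

{"method": "arm_command", "body": {
  "rows": "1 0 0 1 0 0 0; 1 0 0 0.5 0 0 0; 1 0 0 0 0 0 0; 1 0 0 0 0 0 0"
}}

```text
time_s: 24.67
position: [0.6281, 0.1738, 0.0619]
tool_rot: [[-0.121, 0.993, 0.001], [0.993, 0.121, 0.0], [-0.0, 0.001, -1.0]]
ft_force: [-4.3, -0.5, 6.5]
grip_width: 0.0335
```

Contact at .0619, where expected. Release, lift and back away clear of the top view.

{"method": "arm_command", "body": {
  "rows": "0.7 0 0 0 0 0 0; 0.4 0 0 0 0 0 0; 0.1 0 0 0 0 0 0; 0 0 0 0 0 0 0; 0 0 0 0 0 0 0"
}}

```text
time_s: 25.08
position: [0.628, 0.1737, 0.0606]
tool_rot: [[-0.121, 0.993, 0.0], [0.993, 0.121, -0.0], [-0.0, 0.0, -1.0]]
ft_force: [0.1, 1.1, 0.2]
grip_width: 0.0798
```

{"method": "arm_command", "body": {
  "rows": "0 0 0 -20 0 0 0; 0 0 0 -40 0 0 0; 0 0 0 -41 0 0 0; 0 0 0 -30 0 0 0; 0 0 -25 0 0 0 0"
}}

```text
time_s: 25.5
position: [0.6079, 0.1708, 0.1985]
tool_rot: [[-0.121, 0.993, 0.015], [0.993, 0.121, 0.001], [-0.001, 0.015, -1.0]]
ft_force: [0.1, 0.4, -0.3]
grip_width: 0.0855
```

{"method": "arm_command", "body": {
  "rows": "0 0 -40 0 0 0 0; 0 0 -40 0 0 0 0; 0 0 -40 0 0 0 0; 0 0 -30 0 0 0 0; 0 0 0 0 0 0 0"
}}

```text
time_s: 25.92
position: [0.449, 0.1524, 0.1917]
tool_rot: [[-0.122, 0.993, -0.003], [0.993, 0.122, -0.0], [0.0, -0.003, -1.0]]
ft_force: [0.7, 0.6, 0.4]
grip_width: 0.0854
```

```bash
python3 -c "
from h import *
a=eyes.get_image('top')[:,:,::-1];b=eyes.get_image('side')[:,:,::-1];print(readout.observe()['position'],readout.observe()['time_s'])
cv2.imwrite('pics/f.png',np.hstack([cv2.resize(a[60:280,120:400],(440,346)),cv2.resize(b[150:290,270:415],(358,346),interpolation=2)]))"
```

```text
[0.45402991 0.15250632 0.19224093] 26.0167
```

View pics/f.png

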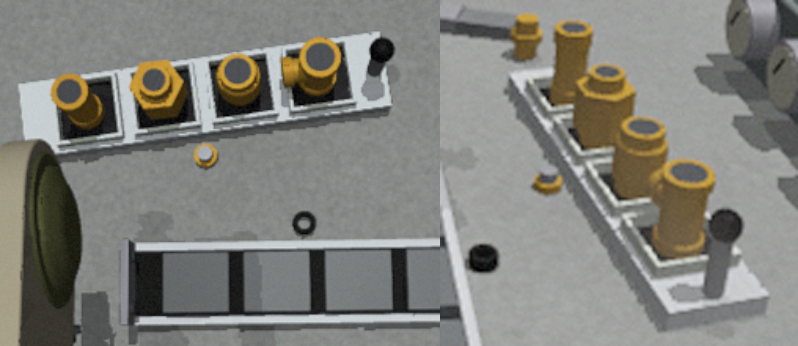

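Both views show tee, ball, union and tall upright in pockets 1 to 4, counting from the post, with the lane's carriers empty and the robot clear. Handing in.

```bash
python3 -c "
from rig import env,readout
o=readout.observe();print(o['time_s'],o['ft_force'].round(1));print(env.close_job())"
```

```text
26.0167 [ 0.8 -0.  -0. ]
the job is handed in; nothing more can be done
None
```

All four valves are in the rack in queue order, counting from the tall post: tee, ball, union, tall. The job was handed in at about 26 s of the 96 s allowed. Hand-in gives no verdict.

**Last checks:** the final top and side pictures show all four upright, one per pocket. The carriers in view (the first three and part of the fourth) are empty, and the robot was touching nothing. Each valve met the pocket floor within about 0.5 mm of the expected height before I released it. The highest wrist reading I saw was about 11 N.

**What disagreed or went wrong:**
- **Tee grip:** my first grip had the wrong yaw sign, so the pads touched the branch root. I opened, turned about 16.5° and gripped again; the valve stayed upright and moved no more than about 2 mm.
- **Finger opening:** it read 36.5 mm on the tee (34 expected) and 52 mm on the union (46 across its flats). I did not find the cause. The union may have sat a few degrees off flush, but both held and lifted normally.
- **Measured heights:** valve tops from two views came out 1 to 3 mm below the text's heights, close to the calibration's 2 mm accuracy.

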